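# Hang the build platform on the drain pin by its side slot

## Task

Hang the build platform with the open side slot on the drain stand's pin: slide the slot sideways over the pin's neck to the slot's end, then let it down gently until the pin is fully home in the notch and the platform hangs level, clear of the drip tray. The pin can be clamped at any height on its post, so find it by a light touch and do not bend it. Leave the other platform, the resin bottle and the jar where they are.

Things in the scene. Friction and masses are not known exactly. Their poses are not given: they have to be found in the camera images.
- platform_tab (a point): Build platform to hang: loose, 0.36 to 0.56 kg, stands on its build face. Aluminium build plate 76 (x) by 120 (y) by 12 mm, grey neck block on it to 24 mm, then an upright steel hanger plate 8 mm thick in the y-z plane, on the centre line. Its top is a grip tab, y -20 to 20 mm, 88 to 134 mm above the build face: take it across the 8 mm (x). This point: tab centre, 115 mm up; z up.
- slot_lip (a point): Top of the lower jaw's lip, at y = 46 mm, 62 mm above the build face, axes as the platform's. The side slot opens to the plate's +y edge: level, 11 mm high (62 to 73 mm up), closed end at y = -5 mm. The lower jaw reaches y = 58 mm, the upper jaw only y = 34 mm; in between the lip is open upwards, so raising the lip under the pin finds the pin's height by touch.
- notch (a point): Middle of the roof of the notch, on the platform's centre line (x = y = 0), 88 mm above the build face, 27 mm under the tab centre; axes as the platform's. The notch, 10 mm wide (y -5 to 5), rises from the slot's inner end to 88 mm; the pin sits up there when the platform hangs. The centre of mass lies under it.
- spare_tab (a point): The other build platform, loose, to be left alone: same build plate, neck and grip tab, but its hanger plate is closed, with a round 14 mm hole and no slot. Point: centre of its tab, 115 mm above the bench.
- stand: Drain stand, fixed on the bench; origin on the bench straight under the middle of the pin's neck, x from the neck to the post, z up. Base plate x -97 to 153, y -105 to 105 mm; drip tray on it x -93 to 57, y -100 to 100, rim 26 mm high. Post 24 mm square at x = 88, 224 mm high; on it a clamp block, x 66 to 110, y -22 to 22, 30 mm high, thumb knob to -y, which carries the pin.
- pin_mid (a point): Middle of the range of the pin's neck, 165 mm over the bench; the true neck is straight above or below, by up to 27 mm: not measured. Axes as the stand's. Level rigid steel pin along x: shaft 12 mm thick, collar 18 mm (x 7 to 13), neck 8 mm thick (x -7 to 7), head 18 mm (x -13 to -7). The plate goes on the neck, axes parallel to the stand's, moving to +y. Over 22 N bends it.
- resin_center (a point): Black resin bottle, 76 mm thick, 190 mm high, loose; point half-way up.
- jar_center (a point): White jar, 64 mm thick, 85 mm high, loose; point half-way up.

How it is judged:
By the outcome, as a careful person would: the job done as asked, in the order asked, and still so for the second after the job is handed in, with the robot touching nothing.
It also fails if it takes over 53 s, if anything falls off the work surface, if the arm or the gripper's body presses on something with over 40 N, if the wrist force passes 120 N, or if a joint passes its speed limit or range.

## Robot

A 6-joint arm with a two-finger parallel gripper is mounted at the origin on the work surface. World frame = base frame: x ahead of the robot, y to its left, z up, the work surface at z = 0. Lengths are in m, angles in rad, forces in N, time in s.
With the tool pointing down it reaches from about 0.35 to 0.925 m from the base axis. Payload 6.4 kg.
Tool frame: the origin (TCP) lies on the front face of the gripper's body, between the roots of the fingers; the fingertips stand 73 mm ahead of it and the grasp point (between the pads) lies 54 mm ahead of it (arm.tcp_to_grasp is the distance from the TCP to the grasp point, in m); x points along the fingers, y is the direction in which the jaws open and shut, and the axes are right-handed (so a half turn about x gives the same grasp; the last joint's range is limited). The gripper opens to 85 mm and grips with 20 to 120 N. Pads are 22 mm wide; open, the fingers measure 114 mm over their backs; the gripper's body (76 mm by 85 mm) begins 54 mm behind the grasp point. The pads swing forward as they close: fully open they stand 13 mm farther back than shut.
Start: joints at [-1.466, 0.245, 1.558, -0, 1.339, -0.174], TCP at [0.179, -0.625, 0.304] pointing down, gripper open.
Joint ranges: [-3.13, 3.13], [-1.02, 2.26], [0.13, 2.54], [-0.95, 4.09], [0.21, 2.88], [-2.74, 2.74]. Speed limits (rad/s): [2.57, 2.57, 3.14, 3.14, 3.14, 3.14].

## Interface

Orientations are given as a unit quaternion [w, x, y, z].
In Python, from plant import arm gives the robot as it stands. The module is installed in compiled form; this text tells all that it offers.
- The arm moves only by the tool arm_command, never from a script. Its argument "targets" is a list of rows, each an object with "delta_pos": the shift along the tool's x, y, z scaled (see below), a list of three; "yaw": the turn about the tool's x scaled (see below); "grip": the finger opening in mm, from 0 to 85.4. In form: [{"delta_pos": [x, y, z], "yaw": yaw, "grip": grip}, ...]. A call has 1 to 8 rows; each row is the pose to reach, as a shift and turn from the pose commanded when the call began, along the tool's axes at that moment, turning the shorter way round; what a row does not reach only later rows make up. The controller multiplies each number of a shift by 0.1 m and each number of a turn by pi rad. A row lasts 1/10 s, in which the tool goes at most 50 mm and 8.59 degrees, less where a joint would pass 70% of its speed; a pose out of reach is approached as far as the arm can. A call with a number of a shift or a turn outside -1 to 1 is refused whole. A call with a gripper value outside its range is refused whole. The fingers move at their own pace and stop on an object; "force" is the grip in N (left out, the last holds). Time passes only in rows, so rows that repeat a pose let the fingers close. It gives the time, the measured TCP pose, the force and the opening at its end, in the units of the state.
- arm.state(): the state, without advancing time (a new reading comes with each control period).
- arm.camera(name): name is "scene" or "side" or "wrist"; returns a dict with "color" (400x640x3 uint8, blue, green, red), "intrinsics" (3x3 intrinsics, pixels), "R" (3x3) and "t" (3): a world point X has camera coordinates R X + t. Camera axes: x right, y down, z forward; pixel columns grow to the right and rows downward; lengths in m; the calibration is good to about 2 mm. A picture is of the moment at which its call begins. There is no depth.
- arm.sign_off(): hands the job in, once; it reports no verdict.
The state is a dict: "clock": time; "q": joint angles; "qd": joint speeds; "tau": joint torques, N m; "tcp_pos": TCP position; "orientation": TCP orientation; "ft_force": force on the tool from outside, world axes, zero at the start; "wrist_torque": the same for the moment, N m; "grip_width": finger opening in m.
Only numpy, scipy, OpenCV 4.12 (cv2) and the standard library are available. Lean on these libraries where they do the work, as an engineer would, in place of code of your own. Each camera call takes 0.05 s, during which the arm holds its last target.

## Working session

There is one attempt and no reset: what is moved stays moved. The work goes in short steps, Python scripts to look and compute and a tool call to move; the robot and the scene stay as the last step left them, time stands still between calls to the robot, and variables do not carry over. Pictures are saved under pics/ and viewed, and the job is handed in when it is done.

Besides the shell and the picture viewer there is one more tool, called after "Request:" as name(argument=value, ...) on one line, values as JSON. arm_command: Moves the arm, as the interface text tells. Its arguments: {"type":"object","properties":{"targets":{"type":"array","items":{"type":"object","properties":{"delta_pos":{"type":"array","items":{"type":"number","minimum":-1,"maximum":1}},"yaw":{"type":"number","minimum":-1,"maximum":1},"grip":{"type":"number"}}}},"force":{"type":"number"}},"required":["targets"]}

```bash
mkdir -p pics; cat > h.py <<'E'
import numpy as np, cv2, json
from plant import arm
def snap(name,fn):
    c=arm.camera(name); cv2.imwrite(f'pics/{fn}.png',c['color'])
    np.savez(f'pics/{fn}.npz',K=c['intrinsics'],R=c['R'],t=c['t']); return c
def load(fn):
    d=np.load(f'pics/{fn}.npz'); return d['K'],d['R'],d['t']
def ray(fn,u,v):
    K,R,t=load(fn); d=R.T@np.linalg.solve(K,[u,v,1]); return -R.T@t,d/np.linalg.norm(d)
def atz(fn,u,v,z):
    o,d=ray(fn,u,v); return o+d*(z-o[2])/d[2]
def tri(*obs):
    A=np.zeros((3,3));b=np.zeros(3)
    for f,u,v in obs:
        o,d=ray(f,u,v);P=np.eye(3)-np.outer(d,d);A+=P;b+=P@o
    X=np.linalg.solve(A,b); return X,[np.linalg.norm((np.eye(3)-np.outer(ray(*ob)[1],ray(*ob)[1]))@(X-ray(*ob)[0])) for ob in obs]
def proj(fn,X):
    K,R,t=load(fn); p=K@(R@np.array(X)+t); return p[:2]/p[2]
def crop(fn,x0,y0,x1,y1,s,out):
    im=cv2.imread(f'pics/{fn}.png')[y0:y1,x0:x1]; cv2.imwrite(f'pics/{out}.png',cv2.resize(im,None,fx=s,fy=s,interpolation=cv2.INTER_CUBIC))
E
python3 - <<'E'
from h import *
for n in ['scene','side','wrist']: 
    snap(n,n+'0'); K,R,t=load(n+'0'); print(n,(-R.T@t).round(3),K[0,0],R[2].round(2))
s=arm.state(); print({k:np.round(v,4).tolist() for k,v in s.items()}, arm.tcp_to_grasp)
E
```

```text
scene [1.188 0.06  1.168] 515.0427827757568 [-0.49  0.02 -0.87]
side [0.369 0.801 0.713] 373.55021446275515 [ 0.24 -0.74 -0.62]
wrist [ 0.249 -0.604  0.372] 302.06075271973475 [-0.28 -0.08 -0.96]
{'clock': 0.15, 'q': [-1.4661, 0.2456, 1.5588, 0.0, 1.3387, -0.1741], 'qd': [0.0002, -0.0018, -0.0051, 0.0002, 0.0005, -0.0], 'tau': [-0.0002, -42.9988, -32.655, -0.0002, 0.0036, -0.0], 'tcp_pos': [0.1789, -0.6246, 0.303], 'orientation': [0.0977, 0.7003, 0.0988, -0.7002], 'ft_force': [0.3429, -0.0234, 0.0192], 'wrist_torque': [-0.0624, 0.0385, 0.0274], 'grip_width': 0.0855} 0.0539
```

View pics/scene0.png

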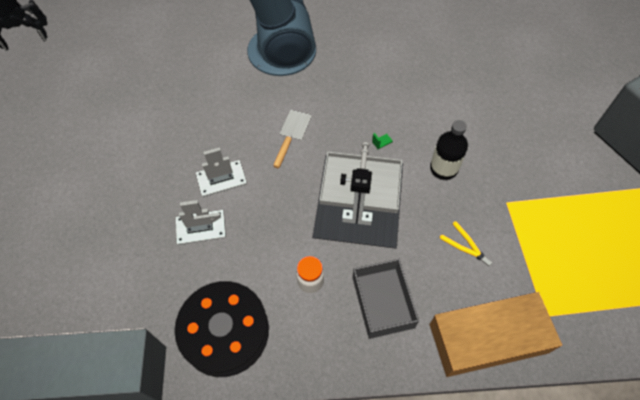

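View pics/side0.png

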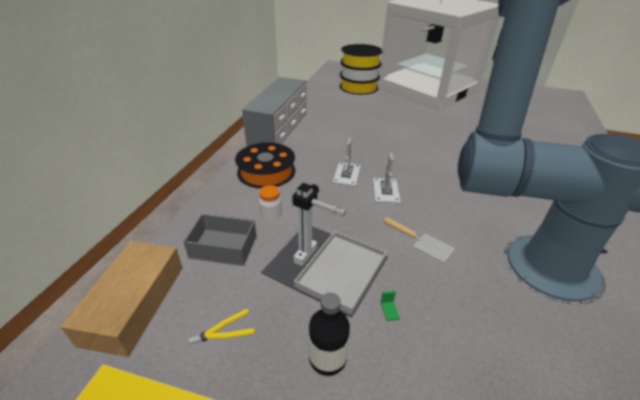

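View pics/wrist0.png

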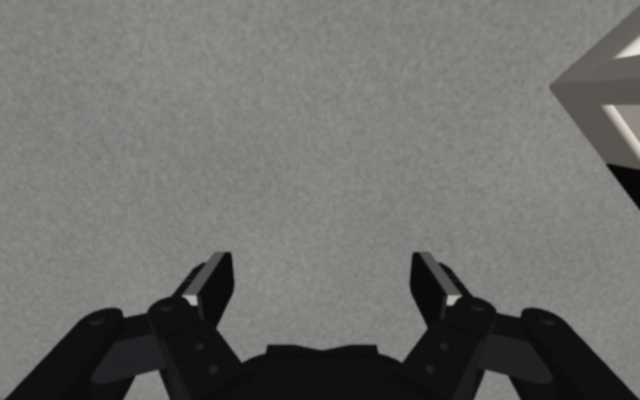

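```bash
python3 - <<'E'
from h import *
crop('scene0',160,130,270,250,6,'c1'); crop('scene0',300,130,420,255,6,'c2'); crop('side0',320,125,420,210,7,'c3'); crop('side0',250,170,400,310,5,'c4')
E
```

```text
(no output)
```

View pics/c1.png

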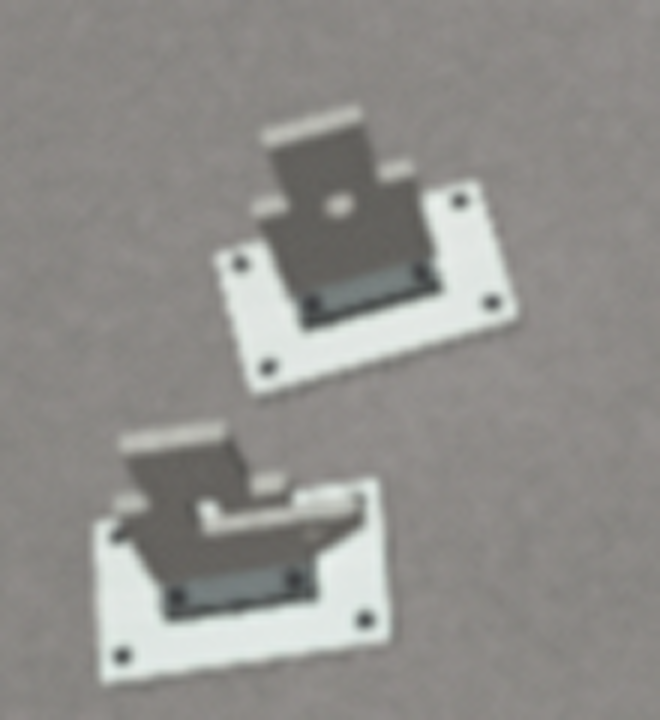

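View pics/c2.png

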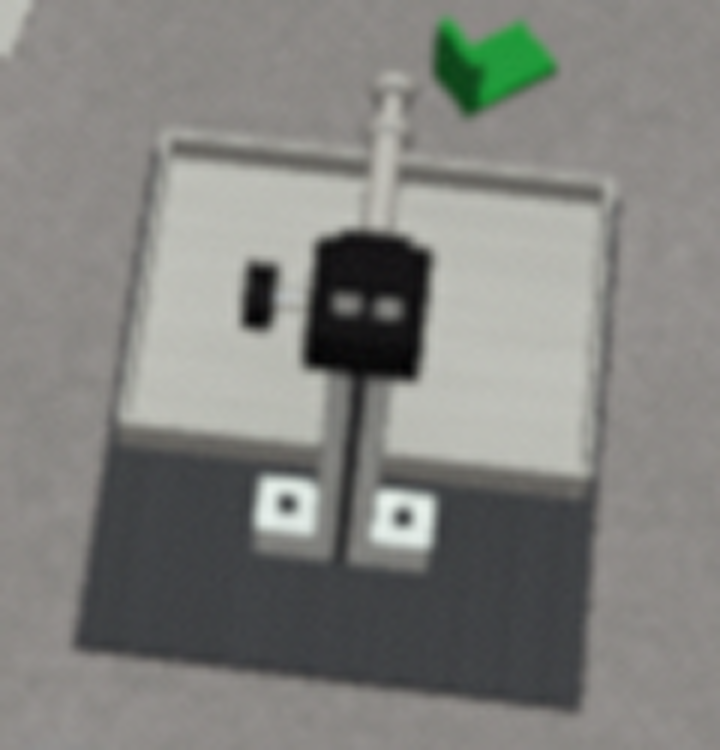

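View pics/c3.png

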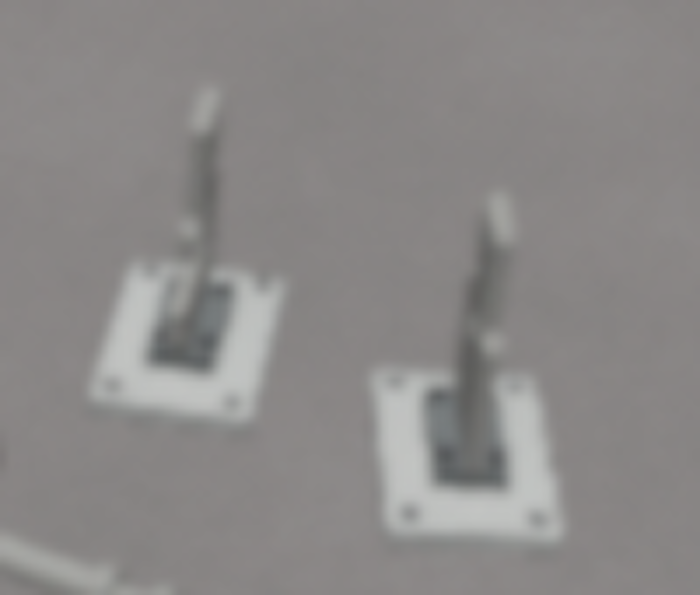

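View pics/c4.png

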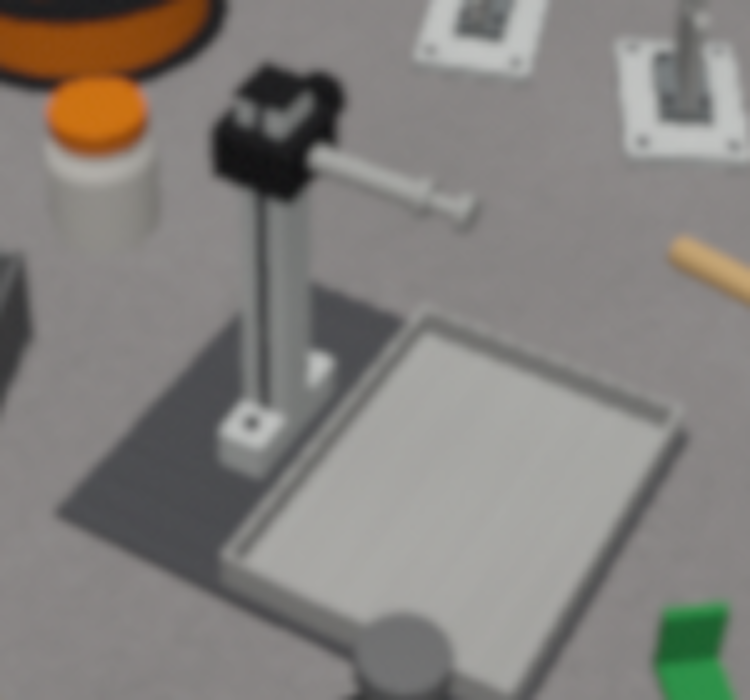

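```bash
cat > fit1.py <<'E'
from h import *
from scipy.optimize import least_squares
def S(c,x0,y0,s): return np.array([x0+(c[0]+.5)/s-.5,y0+(c[1]+.5)/s-.5])
sc1=lambda c:('scene0',S(c,160,130,6)); sd3=lambda c:('side0',S(c,320,125,7))
sc2=lambda c:('scene0',S(c,300,130,6)); sd4=lambda c:('side0',S(c,250,170,5))
def T(p,X):
    c,s=np.cos(p[2]),np.sin(p[2]); return np.array([p[0]+c*X[0]-s*X[1],p[1]+s*X[0]+c*X[1],X[2]])
pl=lambda hx,hy:[(sc1((120,537)),(-hx,-hy,.012)),(sc1((122,655)),(hx,-hy,.012)),(sc1((365,619)),(hx,hy,.012)),(sc1((360,503)),(-hx,hy,.012)),
 (sd3((112,384)),(hx,hy,.012)),(sd3((232,403)),(-hx,hy,.012)),(sd3((148,268)),(hx,-hy,.012)),(sd3((268,282)),(-hx,-hy,.012)),
 (sc1((127,445)),(0,-.02,.134)),(sc1((224,430)),(0,.02,.134)),(sd3((203,128)),(0,.02,.134)),(sd3((209,89)),(0,-.02,.134))]
def res(p,L,k): return np.concatenate([ (proj(o[0],T(p,X))-o[1]) for o,X in L])
f=lambda p:res(p,pl(p[3],p[4]),0)
r=least_squares(f,[.6,-.2,0,.03,.05],loss='soft_l1'); print('platform',r.x.round(4),np.degrees(r.x[2])); print(f(r.x).reshape(-1,2).round(1).tolist())
st=lambda h:[(sc2((160,135)),(-.093,-.1,.026)),(sc2((615,185)),(-.093,.1,.026)),(sd4((687,412)),(-.093,-.1,.026)),(sd4((222,560)),(.057,.1,.026)),(sd4((425,308)),(.057,-.1,.026)),
 (sc2((118,432)),(.057,-.1,.026)),(sc2((590,475)),(.057,.1,.026)),
 (sc2((80,648)),(.153,-.105,.004)),(sc2((580,705)),(.153,.105,.004)),(sd4((57,512)),(.153,.105,.004)),
 (sc2((394,82)),(-.010,0,h)),(sc2((389,125)),(.010,0,h)),(sd4((466,207)),(-.010,0,h)),(sd4((423,192)),(.010,0,h))]
g=lambda p:res(p,st(p[3]),0)
r2=least_squares(g,[.6,.1,0,.165],loss='soft_l1'); print('stand',r2.x.round(4),np.degrees(r2.x[2])); print(g(r2.x).reshape(-1,2).round(1).tolist())
np.savez('fit.npz',pl=r.x,st=r2.x)
print(tri(('scene0',*sc2((394,82))[1]),('side0',*sd4((466,207))[1])))
print(tri(('scene0',*sc2((389,125))[1]),('side0',*sd4((423,192))[1])))
E
python3 fit1.py
```

```text
platform [ 0.6012 -0.2186  0.095   0.028   0.0503] 5.441946157850112
[[-0.3, -0.5], [-0.1, -0.2], [0.2, -0.2], [-0.4, -0.6], [-0.5, 0.3], [-0.7, -0.0], [-0.1, 0.6], [-1.3, 0.8], [-1.2, -0.4], [0.2, -0.4], [-1.2, 0.5], [-0.0, -0.0]]
stand [ 0.5188  0.1928 -0.2006  0.1956] -11.495174387255927
[[0.5, -1.4], [-0.4, -1.6], [-1.1, -0.7], [-0.6, -0.5], [-0.8, -0.5], [-0.2, -2.3], [0.2, -0.4], [-1.1, -0.7], [0.3, 0.0], [-1.3, 0.6], [-0.1, -0.1], [-0.1, -0.1], [-0.4, 0.1], [0.0, 0.0]]
(array([0.50863459, 0.19469045, 0.19545434]), [np.float64(0.000539612071913266), np.float64(0.0005396120719133319)])
(array([0.52881199, 0.19085117, 0.19561684]), [np.float64(0.00014755202436414632), np.float64(0.00014755202436421191)])
```

```bash
cat > mv.py <<'E'
from h import *
from scipy.spatial.transform import Rotation as Ro
import sys
def R_of(s): w,x,y,z=s['orientation']; return Ro.from_quat([x,y,z,w]).as_matrix()
def plan(tcp,jaw=None):
    s=arm.state(); R=R_of(s); d=R.T@(np.array(tcp)-s['tcp_pos'])/0.1
    print('t',s['clock'],'tcp',np.round(s['tcp_pos'],4),'F',np.round(s['ft_force'],2),'w',round(s['grip_width'],4))
    print('toolx',R[:,0].round(4),'jaw az deg',np.degrees(np.arctan2(R[1,1],R[0,1])).round(2),'R',R.round(3).tolist())
    print('delta',d.round(4))
    if jaw is not None:
        a=np.arctan2(R[1,1],R[0,1]); e=(jaw-a+np.pi/2)%np.pi-np.pi/2   # world-z turn
        print('yaw cmd (tool down: -)',(-e/np.pi).round(4))
E
python3 - <<'E'
from mv import *
plan([.601,-.2186,.304],np.radians(5.44))
E
```

```text
t 0.15 tcp [ 0.1789 -0.6246  0.303 ] F [ 0.34 -0.02  0.02] w 0.0855
toolx [-1.0e-04  1.5e-03 -1.0e+00] jaw az deg -74.02 R [[-0.0, 0.275, -0.961], [0.001, -0.961, -0.275], [-1.0, -0.001, -0.0]]
delta [-4.1000e-03 -2.7411e+00 -5.1757e+00]
yaw cmd (tool down: -) -0.4415
```

Request:
arm_command(targets=[{"delta_pos":[0,-0.18,-0.33],"yaw":-0.047,"grip":60},{"delta_pos":[0,-0.36,-0.67],"yaw":-0.094,"grip":60},{"delta_pos":[0,-0.53,-1.0],"yaw":-0.14,"grip":60}])

```text
clock: 0.45
tcp_pos: [0.261, -0.5453, 0.3034]
orientation: [0.25, 0.661, 0.251, -0.661]
ft_force: [0.4, 0.6, 0.6]
grip_width: 0.0603
```

```bash
python3 - <<'E'
from mv import *
plan([.601,-.2186,.304],np.radians(5.44))
E
```

```text
t 0.45 tcp [ 0.261  -0.5453  0.3034] F [0.43 0.6  0.58] w 0.0603
toolx [-1.e-04  9.e-04 -1.e+00] jaw az deg -48.53 R [[-0.0, 0.662, -0.749], [0.001, -0.749, -0.662], [-1.0, -0.001, -0.001]]
delta [-3.7000e-03 -1.9680e-01 -4.7113e+00]
yaw cmd (tool down: -) -0.2998
```

Request:
arm_command(targets=[{"delta_pos":[0,-0.02,-0.5],"yaw":-0.047,"grip":60},{"delta_pos":[0,-0.04,-1.0],"yaw":-0.094,"grip":60}])

```text
clock: 0.65
tcp_pos: [0.3338, -0.4763, 0.3036]
orientation: [0.345, 0.617, 0.345, -0.617]
ft_force: [1.0, -1.7, 0.1]
grip_width: 0.0599
```

```bash
python3 - <<'E'
from mv import *
plan([.601,-.2186,.304],np.radians(5.44))
E
```

```text
t 0.65 tcp [ 0.3338 -0.4763  0.3036] F [ 1.03 -1.75  0.06] w 0.0599
toolx [-0.e+00  5.e-04 -1.e+00] jaw az deg -31.62 R [[-0.0, 0.852, -0.524], [0.0, -0.524, -0.852], [-1.0, -0.0, -0.0]]
delta [-3.3000e-03  9.2420e-01 -3.5949e+00]
yaw cmd (tool down: -) -0.2059
```

Request:
arm_command(targets=[{"delta_pos":[0,0.12,-0.5],"yaw":-0.047,"grip":60},{"delta_pos":[0,0.24,-1.0],"yaw":-0.094,"grip":60}])

```text
clock: 0.85
tcp_pos: [0.4053, -0.4057, 0.3037]
orientation: [0.432, 0.56, 0.432, -0.56]
ft_force: [1.2, 0.0, 0.5]
grip_width: 0.0597
```

```bash
python3 - <<'E'
from mv import *
plan([.601,-.2186,.304],np.radians(5.44))
E
```

```text
t 0.85 tcp [ 0.4053 -0.4057  0.3037] F [1.18 0.01 0.55] w 0.0597
toolx [-0.e+00  2.e-04 -1.e+00] jaw az deg -14.66 R [[-0.0, 0.967, -0.253], [0.0, -0.253, -0.967], [-1.0, -0.0, -0.0]]
delta [-0.0028  1.4202 -2.3055]
yaw cmd (tool down: -) -0.1116
```

Request:
arm_command(targets=[{"delta_pos":[0,0.3,-0.5],"yaw":-0.047,"grip":60},{"delta_pos":[0,0.6,-1.0],"yaw":-0.094,"grip":60}])

```text
clock: 1.05
tcp_pos: [0.4772, -0.3361, 0.3037]
orientation: [0.51, 0.49, 0.51, -0.49]
ft_force: [0.4, -0.4, -0.3]
grip_width: 0.06
```

```bash
python3 - <<'E'
from mv import *
plan([.601,-.2186,.304],np.radians(5.44))
E
```

```text
t 1.05 tcp [ 0.4772 -0.3361  0.3037] F [ 0.42 -0.38 -0.27] w 0.06
toolx [-1.e-04  0.e+00 -1.e+00] jaw az deg 2.28 R [[-0.0, 0.999, 0.04], [0.0, 0.04, -0.999], [-1.0, -0.0, -0.0]]
delta [-0.0026  1.284  -1.1251]
yaw cmd (tool down: -) -0.0176
```

Request:
arm_command(targets=[{"delta_pos":[0,0.4,-0.35],"yaw":-0.018,"grip":60},{"delta_pos":[0,0.8,-0.7],"yaw":-0.018,"grip":60},{"delta_pos":[0,1.0,-0.9],"yaw":-0.018,"grip":60},{"delta_pos":[0,1.0,-0.9],"yaw":-0.018,"grip":60},{"delta_pos":[0,1.0,-0.9],"yaw":-0.018,"grip":60}])

```text
clock: 1.55
tcp_pos: [0.5732, -0.2439, 0.3034]
orientation: [0.522, 0.476, 0.523, -0.477]
ft_force: [-0.6, 0.0, -0.3]
grip_width: 0.0597
```

```bash
python3 - <<'E'
from mv import *
snap('wrist','w1')
plan([.601,-.2186,.304],np.radians(5.44))
E
```

```text
t 1.6 tcp [ 0.5727 -0.2447  0.3035] F [-0.58 -0.68 -0.09] w 0.0595
toolx [-9.e-04  2.e-04 -1.e+00] jaw az deg 5.18 R [[-0.001, 0.996, 0.09], [0.0, 0.09, -0.996], [-1.0, -0.001, -0.0]]
delta [-0.0057  0.3053 -0.2341]
yaw cmd (tool down: -) -0.0014
```

View pics/w1.png

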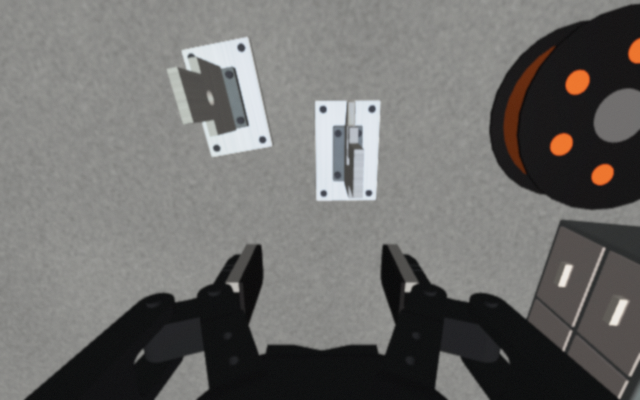

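```bash
python3 - <<'E'
from h import *
crop('w1',300,80,400,220,5,'c5')
E
```

```text
(no output)
```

View pics/c5.png

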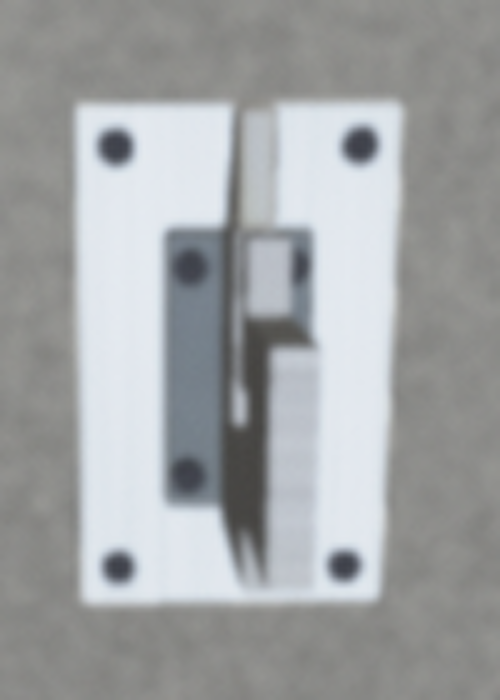

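```bash
cat > fit2.py <<'E'
from h import *
from fit1 import *
w=lambda c:('w1',S(c,300,80,5))
hx,hy=.028,.0503
L=[(w((116,146)),(-1,1,.012)),(w((361,145)),(1,1,.012)),(w((118,567)),(-1,-1,.012)),(w((345,566)),(1,-1,.012)),(w((294,347)),(0,.02,.134)),(w((289,587)),(0,-.02,.134))]
L2=lambda p:[(o,(X[0]*p[3],X[1]*p[4],X[2]) if abs(X[0])==1 else X) for o,X in L]
f3=lambda p:res(p,L2(p),0)
r3=least_squares(f3,[.6,-.2,.1,.028,.05]); print('WRIST',r3.x.round(4),np.degrees(r3.x[2]),f3(r3.x).round(1))
print(f3(np.r_[r.x[:3],r.x[3:]]).round(1))
E
python3 fit2.py | grep -A9 WRIST
```

```text
WRIST [ 0.5993 -0.2183  0.0994  0.0281  0.05  ] 5.696173993892819 [-0.2 -0.2 -0.1 -0.4 -0.1 -0.3 -0.2 -0.4  0.4  0.1  0.1  0.8]
[ 1.6 -0.1  1.6 -0.1  1.3  0.3  1.   0.3  2.9  0.7  2.2  1.4]
```

```bash
python3 - <<'E'
from mv import *
plan([.5995,-.2183,.175],np.radians(5.7))
E
```

```text
t 1.6 tcp [ 0.5727 -0.2447  0.3035] F [-0.58 -0.68 -0.09] w 0.0595
toolx [-9.e-04  2.e-04 -1.e+00] jaw az deg 5.18 R [[-0.001, 0.996, 0.09], [0.0, 0.09, -0.996], [-1.0, -0.001, -0.0]]
delta [ 1.2843  0.2918 -0.2381]
yaw cmd (tool down: -) -0.0029
```

Request:
arm_command(targets=[{"delta_pos":[0.05,0.29,-0.24],"yaw":-0.003,"grip":40},{"delta_pos":[0.4,0.29,-0.24],"yaw":-0.003,"grip":40},{"delta_pos":[0.8,0.29,-0.24],"yaw":-0.003,"grip":40},{"delta_pos":[0.8,0.29,-0.24],"yaw":-0.003,"grip":40},{"delta_pos":[0.8,0.29,-0.24],"yaw":-0.003,"grip":40}])

```text
clock: 2.1
tcp_pos: [0.599, -0.219, 0.2239]
orientation: [0.523, 0.475, 0.524, -0.475]
ft_force: [-0.0, 0.6, 1.9]
grip_width: 0.0401
```

```bash
python3 - <<'E'
from mv import *
snap('wrist','w2')
plan([.5995,-.2183,.175],np.radians(5.7))
E
```

```text
t 2.15 tcp [ 0.5999 -0.2194  0.2258] F [-0.4   0.65  0.88] w 0.04
toolx [ 0.0019 -0.0012 -1.    ] jaw az deg 5.63 R [[0.002, 0.995, 0.098], [-0.001, 0.098, -0.995], [-1.0, 0.002, 0.001]]
delta [ 0.5075 -0.004  -0.0117]
yaw cmd (tool down: -) -0.0004
```

View pics/w2.png

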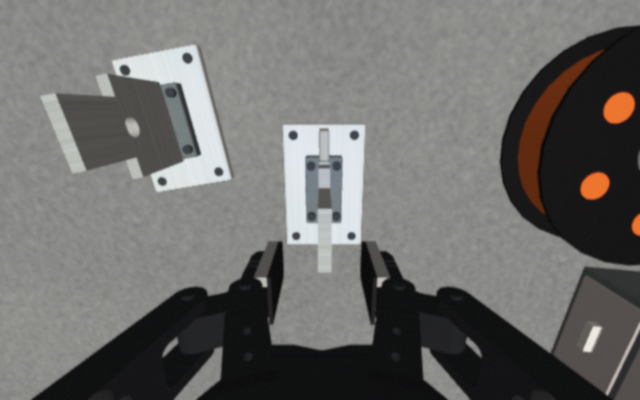

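The tab (col 324) is centred between the pads (cols 283/361). Descending and gripping.

Request:
arm_command(targets=[{"delta_pos":[0.2,0,-0.01],"yaw":0,"grip":40},{"delta_pos":[0.4,0,-0.01],"yaw":0,"grip":40},{"delta_pos":[0.5,0,-0.01],"yaw":0,"grip":40},{"delta_pos":[0.5,0,-0.01],"yaw":0,"grip":40}])

```text
clock: 2.55
tcp_pos: [0.5995, -0.2174, 0.1743]
orientation: [0.524, 0.475, 0.524, -0.475]
ft_force: [0.2, 0.7, -0.3]
grip_width: 0.0399
```

Request:
arm_command(targets=[{"delta_pos":[0,0,0],"yaw":0,"grip":0},{"delta_pos":[0,0,0],"yaw":0,"grip":0},{"delta_pos":[0,0,0],"yaw":0,"grip":0},{"delta_pos":[0,0,0],"yaw":0,"grip":0},{"delta_pos":[0,0,0],"yaw":0,"grip":0}], force=70)

```text
clock: 3.05
tcp_pos: [0.6005, -0.2176, 0.1758]
orientation: [0.525, 0.475, 0.523, -0.474]
ft_force: [-0.5, -0.3, 6.8]
grip_width: 0.007
```

```bash
python3 - <<'E'
from mv import *
plan([.5995,-.2183,.175],np.radians(5.7))
E
```

```text
t 3.05 tcp [ 0.6005 -0.2176  0.1758] F [-0.53 -0.29  6.78] w 0.007
toolx [ 0.0024 -0.0017 -1.    ] jaw az deg 5.72 R [[0.002, 0.995, 0.1], [-0.002, 0.1, -0.995], [-1.0, 0.002, 0.002]]
delta [ 0.008  -0.0102  0.006 ]
yaw cmd (tool down: -) 0.0001
```

Request:
arm_command(targets=[{"delta_pos":[-0.1,0,0],"yaw":0,"grip":0},{"delta_pos":[-0.4,0,0],"yaw":0,"grip":0},{"delta_pos":[-0.8,0,0],"yaw":0,"grip":0},{"delta_pos":[-1.0,0,0],"yaw":0,"grip":0},{"delta_pos":[-1.0,0,0],"yaw":0,"grip":0},{"delta_pos":[-1.0,0,0],"yaw":0,"grip":0}])

```text
clock: 3.65
tcp_pos: [0.5989, -0.2166, 0.2723]
orientation: [0.523, 0.474, 0.525, -0.475]
ft_force: [0.0, -0.3, -6.7]
grip_width: 0.0075
```

```bash
python3 - <<'E'
from mv import *
snap('side','s1')
plan([.5098,.1477,.276],np.radians(-11.3))
crop('s1',250,60,470,240,3.6,'c6')
E
```

```text
t 3.7 tcp [ 0.5985 -0.2164  0.2711] F [-1.02 -0.84 -5.04] w 0.0071
toolx [-0.0042  0.0025 -1.    ] jaw az deg 5.71 R [[-0.004, 0.995, 0.1], [0.003, 0.1, -0.995], [-1.0, -0.004, -0.003]]
delta [-0.0363 -0.5199 -3.7111]
yaw cmd (tool down: -) 0.0945
```

View pics/c6.png

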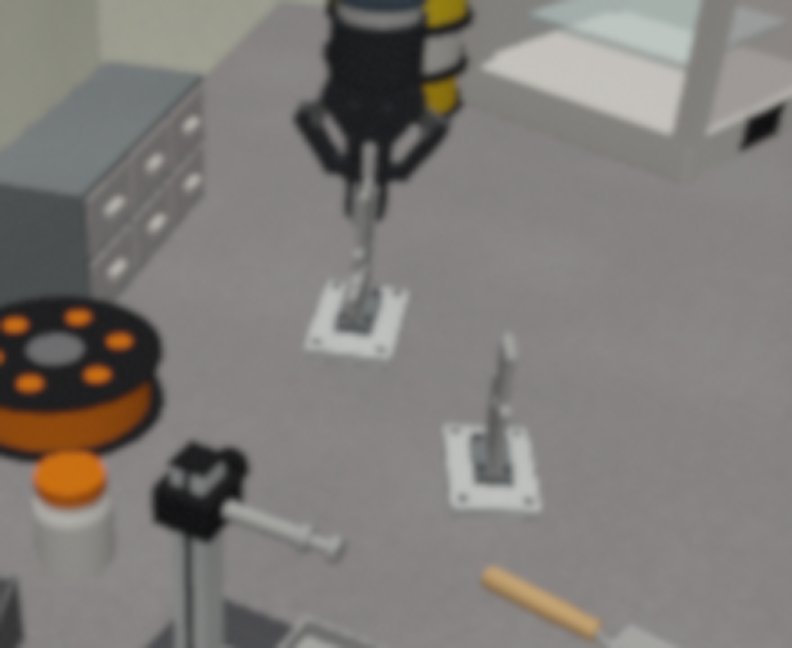

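```bash
python3 - <<'E'
from h import *
print(atz('scene0',212.5,150.8,.134),atz('scene0',160+362/6,130+115/6,.134),atz('scene0',160+480/6,130+190/6,.012),atz('scene0',160+515/6,130+318/6,.0))
E
```

```text
[ 0.46221839 -0.16881427  0.134     ] [ 0.4587437  -0.14993769  0.134     ] [ 0.41718139 -0.12062751  0.012     ] [ 0.47777992 -0.10616104  0.        ]
```

Request:
arm_command(targets=[{"delta_pos":[-0.03,-0.04,-0.25],"yaw":0.006,"grip":0},{"delta_pos":[-0.03,-0.07,-0.6],"yaw":0.012,"grip":0},{"delta_pos":[-0.03,-0.1,-1.0],"yaw":0.025,"grip":0}])

```text
clock: 4.0
tcp_pos: [0.5783, -0.1178, 0.2738]
orientation: [0.503, 0.495, 0.506, -0.496]
ft_force: [1.2, 0.2, -5.9]
grip_width: 0.0067
```

Request:
arm_command(targets=[{"delta_pos":[0,-0.07,-0.4],"yaw":0.012,"grip":0},{"delta_pos":[0,-0.14,-0.8],"yaw":0.025,"grip":0},{"delta_pos":[0,-0.2,-1.0],"yaw":0.035,"grip":0}])

```text
clock: 4.3
tcp_pos: [0.5555, -0.0159, 0.2737]
orientation: [-0.475, -0.521, -0.48, 0.522]
ft_force: [0.1, 1.1, -5.8]
grip_width: 0.007
```

```bash
python3 - <<'E'
from mv import *
plan([.5098,.1477,.276],np.radians(-11.3))
E
```

```text
t 4.3 tcp [ 0.5555 -0.0159  0.2737] F [ 0.07  1.13 -5.76] w 0.007
toolx [-0.0058  0.0025 -1.    ] jaw az deg -5.05 R [[-0.006, 0.996, -0.088], [0.002, -0.088, -0.996], [-1.0, -0.006, -0.002]]
delta [-0.0165 -0.5991 -1.5895]
yaw cmd (tool down: -) 0.0347
```

Request:
arm_command(targets=[{"delta_pos":[-0.02,-0.25,-0.4],"yaw":0.012,"grip":0},{"delta_pos":[-0.02,-0.5,-0.8],"yaw":0.025,"grip":0},{"delta_pos":[-0.02,-0.62,-1.0],"yaw":0.035,"grip":0},{"delta_pos":[-0.02,-0.62,-1.0],"yaw":0.035,"grip":0},{"delta_pos":[-0.02,-0.62,-1.0],"yaw":0.035,"grip":0},{"delta_pos":[-0.02,-0.62,-1.0],"yaw":0.035,"grip":0}])

```text
clock: 4.9
tcp_pos: [0.5047, 0.0854, 0.2778]
orientation: [-0.447, -0.547, -0.448, 0.548]
ft_force: [-0.1, 0.2, -4.6]
grip_width: 0.0067
```

```bash
python3 - <<'E'
from mv import *
plan([.5098,.1477,.276],np.radians(-11.3))
for n in ['wrist','side','scene']: snap(n,n+'2')
crop('side2',240,120,400,250,5,'c7');crop('scene2',290,80,430,200,5.5,'c8')
E
```

```text
t 4.9 tcp [0.5047 0.0854 0.2778] F [-0.11  0.22 -4.61] w 0.0067
toolx [-1.8e-03 -2.0e-04 -1.0e+00] jaw az deg -11.43 R [[-0.002, 0.98, -0.198], [-0.0, -0.198, -0.98], [-1.0, -0.002, 0.001]]
delta [ 0.0178 -0.073  -0.621 ]
yaw cmd (tool down: -) -0.0007
```

View pics/wrist2.png

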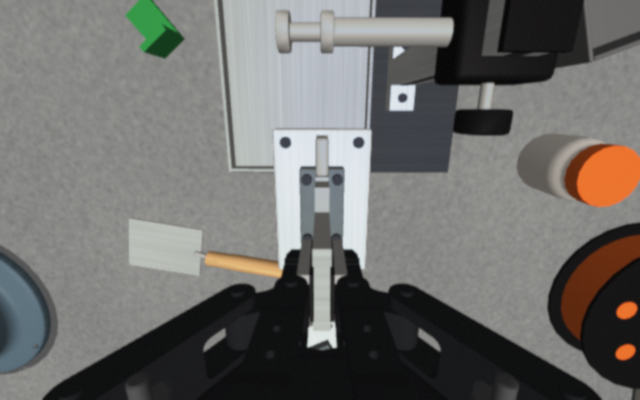

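View pics/c7.png

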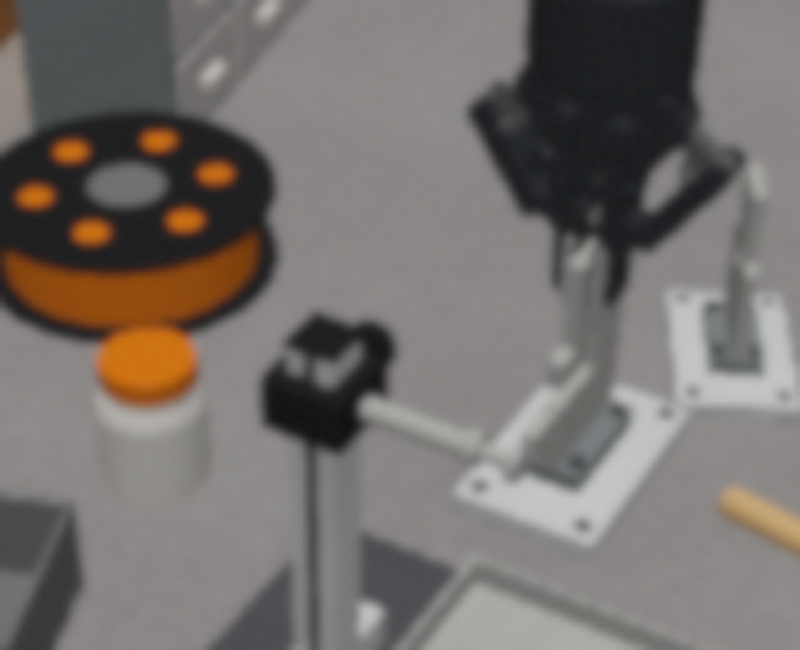

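View pics/c8.png

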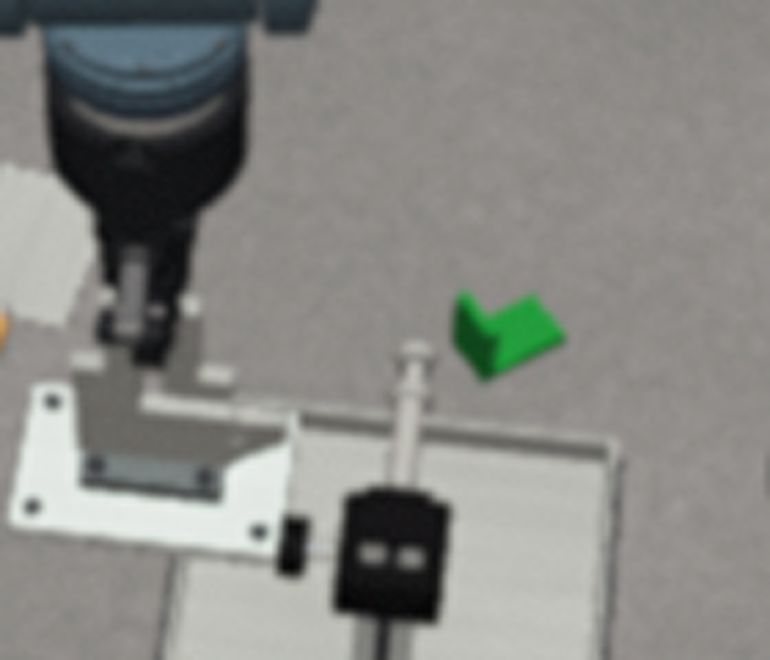

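```bash
python3 - <<'E'
from h import *
crop('wrist2',260,0,480,70,3.6,'c9'); crop('wrist2',260,110,390,260,4.5,'c10')
E
```

```text
(no output)
```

View pics/c9.png

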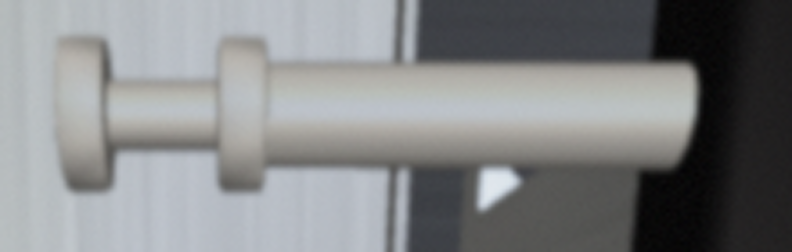

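View pics/c10.png

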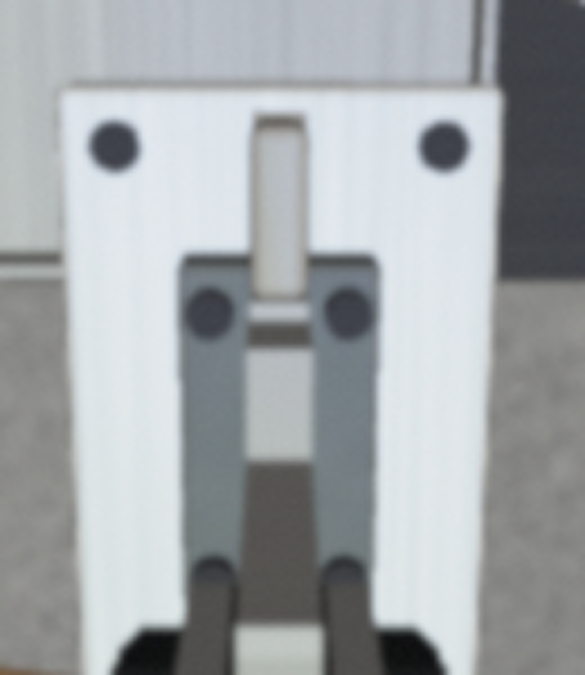

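```bash
python3 - <<'E'
from h import *
import numpy as np
u,v=260+163.5/3.6-.4,114.5/3.6-.4
st=np.load('fit.npz')['st']
n=lambda fn:0
print('wrist ray at z .188,.192,.1955',[atz('wrist2',u,v,z).round(4).tolist() for z in (.188,.192,.1955)])
from fit1 import sc2,sd4
a=sc2((391.5,103))[1]; b=sd4((444,200))[1]
print('all',tri(('wrist2',u,v),('scene0',*a),('side0',*b)),'w+scene',tri(('wrist2',u,v),('scene0',*a)))
# lip end in wrist: y=58 end at z .164
print(atz('wrist2',260+280/4.5,110+125/4.5,.164), atz('wrist2',260+280/4.5,110+640/4.5,.237))
E
```

```text
wrist ray at z .188,.192,.1955 [[0.5173, 0.1936, 0.188], [0.5174, 0.1927, 0.192], [0.5174, 0.1919, 0.1955]]
platform [ 0.6012 -0.2186  0.095   0.028   0.0503] 5.441946157850112
[[-0.3, -0.5], [-0.1, -0.2], [0.2, -0.2], [-0.4, -0.6], [-0.5, 0.3], [-0.7, -0.0], [-0.1, 0.6], [-1.3, 0.8], [-1.2, -0.4], [0.2, -0.4], [-1.2, 0.5], [-0.0, -0.0]]
stand [ 0.5188  0.1928 -0.2006  0.1956] -11.495174387255927
[[0.5, -1.4], [-0.4, -1.6], [-1.1, -0.7], [-0.6, -0.5], [-0.8, -0.5], [-0.2, -2.3], [0.2, -0.4], [-1.1, -0.7], [0.3, 0.0], [-1.3, 0.6], [-0.1, -0.1], [-0.1, -0.1], [-0.4, 0.1], [0.0, 0.0]]
(array([0.50863459, 0.19469045, 0.19545434]), [np.float64(0.000539612071913266), np.float64(0.0005396120719133319)])
(array([0.52881199, 0.19085117, 0.19561684]), [np.float64(0.00014755202436414632), np.float64(0.00014755202436421191)])
all (array([0.51816361, 0.19252263, 0.19501488]), [np.float64(0.0009125257588926766), np.float64(0.0006003555258442669), np.float64(0.000551610725767909)]) w+scene (array([0.51731874, 0.19287678, 0.19310265]), [np.float64(0.0004079976014481832), np.float64(0.00040799760144822234)])
[0.51508572 0.14131639 0.164     ] [0.50745181 0.10376816 0.237     ]
```

Request:
arm_command(targets=[{"delta_pos":[0.01,-0.04,-0.15],"yaw":0,"grip":0},{"delta_pos":[0.01,-0.075,-0.4],"yaw":0,"grip":0},{"delta_pos":[0.01,-0.075,-0.58],"yaw":0,"grip":0},{"delta_pos":[0.01,-0.075,-0.63],"yaw":0,"grip":0},{"delta_pos":[0.01,-0.075,-0.63],"yaw":0,"grip":0},{"delta_pos":[0.01,-0.075,-0.63],"yaw":0,"grip":0},{"delta_pos":[0.01,-0.075,-0.63],"yaw":0,"grip":0}])

```text
clock: 5.75
tcp_pos: [0.5098, 0.1485, 0.2778]
orientation: [-0.448, -0.547, -0.448, 0.547]
ft_force: [0.9, 0.1, -5.3]
grip_width: 0.0069
```

```bash
python3 - <<'E'
from mv import *
plan([.5098,.1477,.276],np.radians(-11.3))
snap('wrist','w3'); snap('scene','sc3')
crop('w3',220,20,420,170,4,'c11');crop('sc3',310,110,410,200,7,'c12')
E
```

```text
t 5.75 tcp [0.5098 0.1485 0.2778] F [ 0.87  0.08 -5.28] w 0.0069
toolx [-2.e-04 -3.e-04 -1.e+00] jaw az deg -11.45 R [[-0.0, 0.98, -0.198], [-0.0, -0.198, -0.98], [-1.0, -0.0, 0.0]]
delta [0.0182 0.0012 0.0079]
yaw cmd (tool down: -) -0.0008
```

View pics/c11.png

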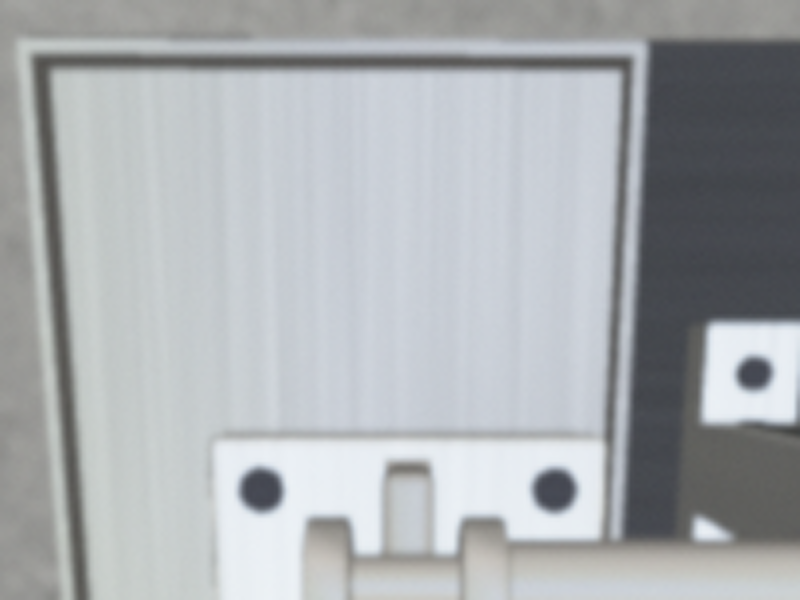

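View pics/c12.png

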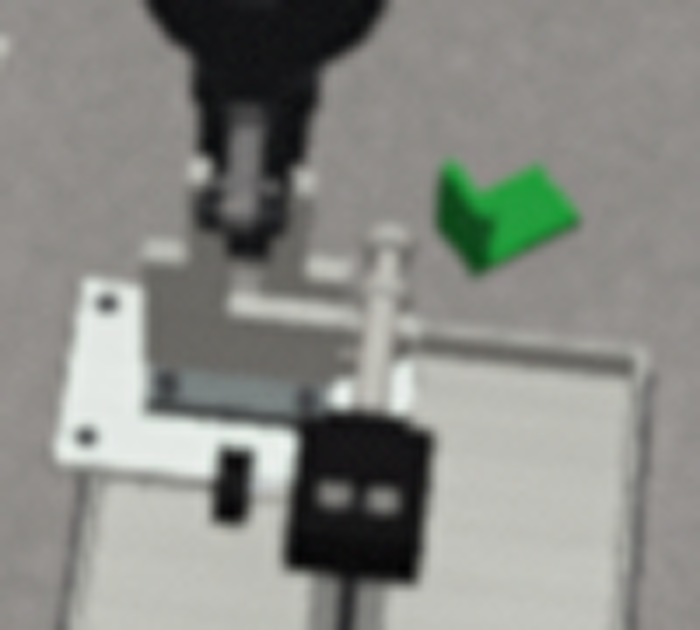

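```bash
python3 - <<'E'
from h import *
crop('w3',260,120,390,260,4.5,'c13')
E
```

```text
(no output)
```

View pics/c13.png

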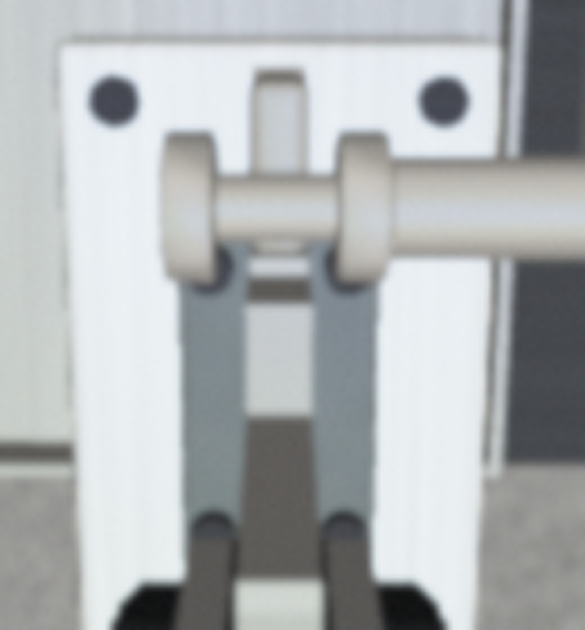

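Request:
arm_command(targets=[{"delta_pos":[-0.03,0,0],"yaw":0,"grip":0},{"delta_pos":[-0.08,0,0],"yaw":0,"grip":0},{"delta_pos":[-0.13,0,0],"yaw":0,"grip":0},{"delta_pos":[-0.15,0,0],"yaw":0,"grip":0},{"delta_pos":[-0.15,0,0],"yaw":0,"grip":0},{"delta_pos":[-0.15,0,0],"yaw":0,"grip":0}])

```text
clock: 6.45
tcp_pos: [0.5097, 0.1494, 0.2929]
orientation: [-0.448, -0.547, -0.448, 0.547]
ft_force: [0.1, -0.4, -5.4]
grip_width: 0.0067
```

Request:
arm_command(targets=[{"delta_pos":[-0.01,0,0],"yaw":0,"grip":0},{"delta_pos":[-0.02,0,0],"yaw":0,"grip":0},{"delta_pos":[-0.02,0,0],"yaw":0,"grip":0}])

```text
clock: 6.75
tcp_pos: [0.5098, 0.1494, 0.295]
orientation: [0.448, 0.547, 0.448, -0.547]
ft_force: [-0.7, 0.7, -5.0]
grip_width: 0.0071
```

Request:
arm_command(targets=[{"delta_pos":[-0.01,0,0],"yaw":0,"grip":0},{"delta_pos":[-0.01,0,0],"yaw":0,"grip":0}])

```text
clock: 6.95
tcp_pos: [0.5099, 0.1493, 0.296]
orientation: [0.448, 0.547, 0.448, -0.547]
ft_force: [0.5, 0.2, -6.0]
grip_width: 0.0071
```

Request:
arm_command(targets=[{"delta_pos":[-0.01,0,0],"yaw":0,"grip":0},{"delta_pos":[-0.01,0,0],"yaw":0,"grip":0}])

```text
clock: 7.15
tcp_pos: [0.5099, 0.1493, 0.297]
orientation: [0.448, 0.547, 0.448, -0.547]
ft_force: [0.9, 0.0, -4.8]
grip_width: 0.0069
```

Request:
arm_command(targets=[{"delta_pos":[-0.01,0,0],"yaw":0,"grip":0},{"delta_pos":[-0.01,0,0],"yaw":0,"grip":0}])

```text
clock: 7.35
tcp_pos: [0.5099, 0.1493, 0.298]
orientation: [0.448, 0.547, 0.448, -0.547]
ft_force: [0.2, -1.1, -4.4]
grip_width: 0.007
```

Request:
arm_command(targets=[{"delta_pos":[-0.01,0,0],"yaw":0,"grip":0},{"delta_pos":[-0.01,0,0],"yaw":0,"grip":0}])

```text
clock: 7.55
tcp_pos: [0.5099, 0.1493, 0.2991]
orientation: [0.448, 0.547, 0.448, -0.547]
ft_force: [0.4, 0.5, -5.3]
grip_width: 0.007
```

Request:
arm_command(targets=[{"delta_pos":[-0.01,0,0],"yaw":0,"grip":0},{"delta_pos":[-0.01,0,0],"yaw":0,"grip":0}])

```text
clock: 7.75
tcp_pos: [0.5099, 0.1493, 0.3001]
orientation: [0.448, 0.547, 0.448, -0.547]
ft_force: [0.4, 0.1, -5.3]
grip_width: 0.0069
```

```bash
python3 - <<'E'
from mv import *
plan([.5098,.1477,.276],np.radians(-11.3)); print(arm.state()['wrist_torque'])
snap('wrist','w4')
crop('w4',260,120,390,260,4.5,'c14')
E
```

```text
t 7.75 tcp [0.5099 0.1493 0.3001] F [ 0.38  0.07 -5.25] w 0.0069
toolx [ 3.e-04  0.e+00 -1.e+00] jaw az deg -11.39 R [[0.0, 0.98, -0.197], [0.0, -0.197, -0.98], [-1.0, 0.0, -0.0]]
delta [0.2406 0.0025 0.0161]
yaw cmd (tool down: -) -0.0005
[ 0.00074916 -0.02341823 -0.03945554]
```

View pics/c14.png

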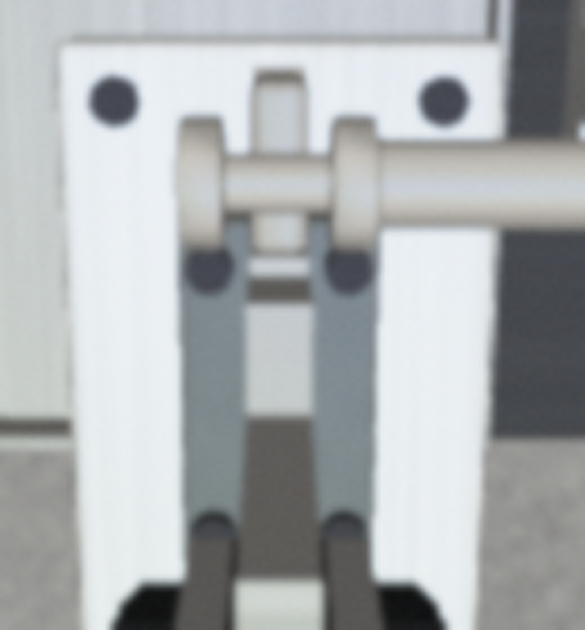

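Request:
arm_command(targets=[{"delta_pos":[-0.01,0,0],"yaw":0,"grip":0},{"delta_pos":[-0.01,0,0],"yaw":0,"grip":0}])

```text
clock: 8.0
tcp_pos: [0.5097, 0.1493, 0.3009]
orientation: [-0.448, -0.547, -0.448, 0.547]
ft_force: [-0.3, 0.3, -5.7]
grip_width: 0.0067
```

Request:
arm_command(targets=[{"delta_pos":[-0.01,0,0],"yaw":0,"grip":0},{"delta_pos":[-0.01,0,0],"yaw":0,"grip":0}])

```text
clock: 8.2
tcp_pos: [0.5096, 0.1494, 0.3012]
orientation: [-0.448, -0.547, -0.448, 0.547]
ft_force: [0.6, 1.7, -9.7]
grip_width: 0.0067
```

Contact: Fz went from −5.3 to −9.7 N at TCP z≈0.301, so the pin's centre is at about 0.191 m, which agrees with the cameras. Backing down to centre the neck in the slot.

Request:
arm_command(targets=[{"delta_pos":[0.026,0,0],"yaw":0,"grip":0},{"delta_pos":[0.026,0,0],"yaw":0,"grip":0},{"delta_pos":[0.026,0,0],"yaw":0,"grip":0}])

```text
clock: 8.5
tcp_pos: [0.5099, 0.1493, 0.2995]
orientation: [0.448, 0.547, 0.448, -0.547]
ft_force: [0.6, -0.0, -5.0]
grip_width: 0.0068
```

```bash
python3 - <<'E'
from mv import *
s=np.array([.198,.980,0]); x=np.array([.98,-.198,0])
plan([.5098,.1477,.2995],np.radians(-11.4))
p=arm.state()['tcp_pos']; d=p-np.array([.5047,.0854,0]); print('y remaining',.1088-d@s,'x off',-.0080-d@x)
E
```

```text
t 8.5 tcp [0.5099 0.1493 0.2995] F [ 0.6  -0.03 -5.05] w 0.0068
toolx [ 3.e-04 -1.e-04 -1.e+00] jaw az deg -11.38 R [[0.0, 0.98, -0.197], [-0.0, -0.197, -0.98], [-1.0, 0.0, 0.0]]
delta [0.0005 0.0022 0.0159]
yaw cmd (tool down: -) 0.0001
y remaining 0.045146781225011354 x off -0.000437400030626694
```

Request:
arm_command(targets=[{"delta_pos":[0,0,-0.04],"yaw":0,"grip":0},{"delta_pos":[0,0,-0.08],"yaw":0,"grip":0},{"delta_pos":[0,0,-0.12],"yaw":0,"grip":0},{"delta_pos":[0,0,-0.15],"yaw":0,"grip":0},{"delta_pos":[0,0,-0.15],"yaw":0,"grip":0}])

```text
clock: 9.0
tcp_pos: [0.5128, 0.1645, 0.2993]
orientation: [0.448, 0.547, 0.448, -0.547]
ft_force: [0.3, 0.1, -5.6]
grip_width: 0.0072
```

Request:
arm_command(targets=[{"delta_pos":[0,0,-0.05],"yaw":0,"grip":0},{"delta_pos":[0,0,-0.1],"yaw":0,"grip":0},{"delta_pos":[0,0,-0.15],"yaw":0,"grip":0},{"delta_pos":[0,0,-0.2],"yaw":0,"grip":0},{"delta_pos":[0,0,-0.2],"yaw":0,"grip":0}])

```text
clock: 9.5
tcp_pos: [0.5168, 0.1843, 0.2993]
orientation: [0.448, 0.547, 0.448, -0.547]
ft_force: [-0.7, 0.4, -5.6]
grip_width: 0.0068
```

```bash
python3 - <<'E'
from mv import *
s=np.array([.198,.980,0]); x=np.array([.98,-.198,0])
plan([.5098,.1477,.2995],np.radians(-11.4))
p=arm.state()['tcp_pos']; d=p-np.array([.5047,.0854,0]); print('y remaining',.1088-d@s,'x off',-.0080-d@x)
snap('wrist','w5');crop('w5',260,120,390,260,4.5,'c15')
E
```

```text
t 9.5 tcp [0.5168 0.1843 0.2993] F [-0.68  0.44 -5.56] w 0.0068
toolx [ 1.e-04  2.e-04 -1.e+00] jaw az deg -11.34 R [[0.0, 0.98, -0.197], [0.0, -0.197, -0.98], [-1.0, 0.0, -0.0]]
delta [-0.002   0.0034  0.3725]
yaw cmd (tool down: -) 0.0003
y remaining 0.009492281140980233 x off -0.00026788433782769586
```

View pics/c15.png

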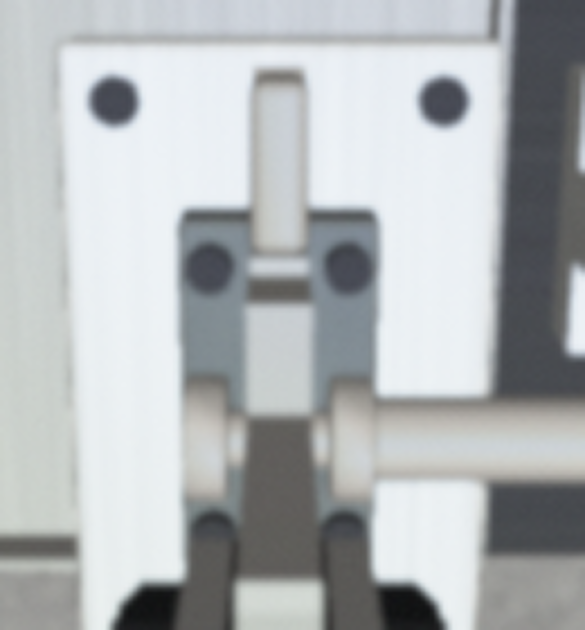

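The neck is in the slot, with the plate centred between head and collar and no contact force. On to the slot's end.

Request:
arm_command(targets=[{"delta_pos":[0,0,-0.03],"yaw":0,"grip":0},{"delta_pos":[0,0,-0.06],"yaw":0,"grip":0},{"delta_pos":[0,0,-0.08],"yaw":0,"grip":0},{"delta_pos":[0,0,-0.08],"yaw":0,"grip":0}])

```text
clock: 9.95
tcp_pos: [0.5183, 0.1917, 0.2993]
orientation: [0.448, 0.547, 0.448, -0.547]
ft_force: [-0.6, -0.4, -5.4]
grip_width: 0.0071
```

Request:
arm_command(targets=[{"delta_pos":[0,0,-0.01],"yaw":0,"grip":0},{"delta_pos":[0,0,-0.01],"yaw":0,"grip":0}])

```text
clock: 10.15
tcp_pos: [0.5185, 0.1925, 0.2993]
orientation: [0.448, 0.547, 0.448, -0.547]
ft_force: [-0.4, -0.5, -4.5]
grip_width: 0.0065
```

Request:
arm_command(targets=[{"delta_pos":[0,0,-0.01],"yaw":0,"grip":0},{"delta_pos":[0,0,-0.01],"yaw":0,"grip":0}])

```text
clock: 10.35
tcp_pos: [0.5187, 0.1935, 0.2993]
orientation: [0.448, 0.547, 0.448, -0.547]
ft_force: [0.7, -0.3, -5.3]
grip_width: 0.007
```

Request:
arm_command(targets=[{"delta_pos":[0,0,-0.01],"yaw":0,"grip":0},{"delta_pos":[0,0,-0.01],"yaw":0,"grip":0}])

```text
clock: 10.55
tcp_pos: [0.5189, 0.1945, 0.2993]
orientation: [0.448, 0.547, 0.448, -0.547]
ft_force: [0.3, 0.4, -5.7]
grip_width: 0.0068
```

```bash
python3 - <<'E'
from mv import *
s=np.array([.198,.980,0]); x=np.array([.98,-.198,0])
p=arm.state()['tcp_pos']; d=p-np.array([.5047,.0854,0]); print('y remaining',.1088-d@s,'x off',-.0080-d@x, arm.state()['ft_force'])
E
```

```text
y remaining -0.0009254116325450729 x off -0.0003249598274646902 [ 0.34447474  0.37318088 -5.7374291 ]
```

Request:
arm_command(targets=[{"delta_pos":[0,0,-0.01],"yaw":0,"grip":0},{"delta_pos":[0,0,-0.01],"yaw":0,"grip":0}])

```text
clock: 10.75
tcp_pos: [0.519, 0.195, 0.2993]
orientation: [-0.448, -0.547, -0.448, 0.548]
ft_force: [-0.5, -3.5, -4.3]
grip_width: 0.0067
```

Request:
arm_command(targets=[{"delta_pos":[0,0,-0.01],"yaw":0,"grip":0},{"delta_pos":[0,0,-0.01],"yaw":0,"grip":0}])

```text
clock: 10.95
tcp_pos: [0.5191, 0.1955, 0.2992]
orientation: [-0.449, -0.546, -0.447, 0.548]
ft_force: [-1.3, -5.1, -3.3]
grip_width: 0.0067
```

End of the slot touched (Fy −5 N). Backing off so the pin is central in the notch, then lowering.

Request:
arm_command(targets=[{"delta_pos":[0,0,0.026],"yaw":0,"grip":0},{"delta_pos":[0,0,0.026],"yaw":0,"grip":0},{"delta_pos":[0,0,0.026],"yaw":0,"grip":0}])

```text
clock: 11.25
tcp_pos: [0.5188, 0.1941, 0.2994]
orientation: [0.448, 0.547, 0.448, -0.547]
ft_force: [-0.3, 0.4, -5.8]
grip_width: 0.0071
```

```bash
python3 - <<'E'
from mv import *
plan([.5188,.1938,.2845],np.radians(-11.4))
E
```

```text
t 11.25 tcp [0.5188 0.1941 0.2994] F [-0.27  0.36 -5.81] w 0.0071
toolx [ 3.e-04  1.e-03 -1.e+00] jaw az deg -11.39 R [[0.0, 0.98, -0.197], [0.001, -0.197, -0.98], [-1.0, 0.0, -0.001]]
delta [0.1486 0.0007 0.0033]
yaw cmd (tool down: -) 0.0001
```

Request:
arm_command(targets=[{"delta_pos":[0.015,0,0.003],"yaw":0,"grip":0},{"delta_pos":[0.03,0,0.003],"yaw":0,"grip":0},{"delta_pos":[0.05,0,0.003],"yaw":0,"grip":0},{"delta_pos":[0.05,0,0.003],"yaw":0,"grip":0}])

```text
clock: 11.65
tcp_pos: [0.5185, 0.1936, 0.2937]
orientation: [-0.448, -0.547, -0.448, 0.547]
ft_force: [0.3, 0.2, -5.5]
grip_width: 0.0072
```

Request:
arm_command(targets=[{"delta_pos":[0.02,0,0],"yaw":0,"grip":0},{"delta_pos":[0.04,0,0],"yaw":0,"grip":0},{"delta_pos":[0.06,0,0],"yaw":0,"grip":0},{"delta_pos":[0.08,0,0],"yaw":0,"grip":0},{"delta_pos":[0.09,0,0],"yaw":0,"grip":0},{"delta_pos":[0.09,0,0],"yaw":0,"grip":0}])

```text
clock: 12.25
tcp_pos: [0.5186, 0.1935, 0.285]
orientation: [-0.448, -0.547, -0.448, 0.547]
ft_force: [-0.2, -0.7, -4.8]
grip_width: 0.0068
```

Request:
arm_command(targets=[{"delta_pos":[0.01,0,0],"yaw":0,"grip":0},{"delta_pos":[0.01,0,0],"yaw":0,"grip":0}])

```text
clock: 12.45
tcp_pos: [0.5187, 0.1936, 0.2843]
orientation: [-0.448, -0.547, -0.448, 0.547]
ft_force: [0.1, -0.1, -4.8]
grip_width: 0.007
```

Request:
arm_command(targets=[{"delta_pos":[0.01,0,0],"yaw":0,"grip":0},{"delta_pos":[0.01,0,0],"yaw":0,"grip":0}])

```text
clock: 12.65
tcp_pos: [0.5187, 0.1935, 0.2832]
orientation: [-0.448, -0.547, -0.448, 0.547]
ft_force: [-0.3, -0.0, -4.7]
grip_width: 0.0067
```

Request:
arm_command(targets=[{"delta_pos":[0.01,0,0],"yaw":0,"grip":0},{"delta_pos":[0.01,0,0],"yaw":0,"grip":0}])

```text
clock: 12.85
tcp_pos: [0.5188, 0.1936, 0.2827]
orientation: [0.448, 0.547, 0.448, -0.547]
ft_force: [-1.2, -0.1, -3.0]
grip_width: 0.007
```

```bash
python3 - <<'E'
from mv import *
print(arm.state()['ft_force'],arm.state()['tcp_pos'])
E
```

```text
[-1.19002084 -0.06490045 -2.99167988] [0.51881393 0.19358423 0.28267853]
```

Request:
arm_command(targets=[{"delta_pos":[0.006,0,0],"yaw":0,"grip":0},{"delta_pos":[0.006,0,0],"yaw":0,"grip":0}])

```text
clock: 13.05
tcp_pos: [0.5189, 0.1936, 0.2825]
orientation: [0.448, 0.547, 0.448, -0.547]
ft_force: [-1.2, -0.8, 1.0]
grip_width: 0.0071
```

```bash
python3 - <<'E'
from mv import *
print(arm.state()['ft_force'],arm.state()['tcp_pos'])
snap('side','s6');snap('wrist','w6');crop('s6',230,90,400,240,4.7,'c16');crop('w6',260,120,390,260,4.5,'c17')
E
```

```text
[-1.24540316 -0.82516567  0.97044539] [0.51886337 0.19357947 0.28249846]
```

View pics/c16.png

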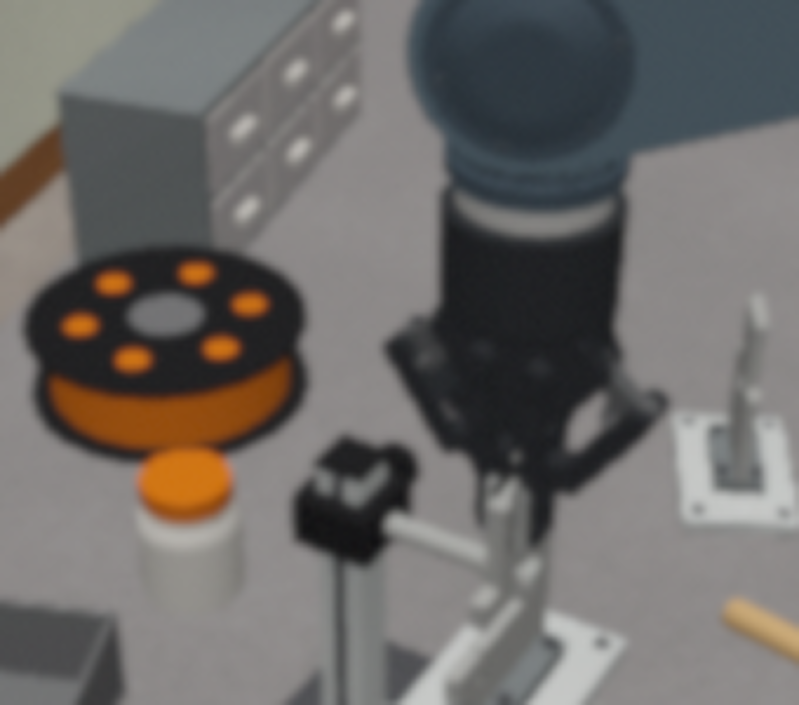

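View pics/c17.png

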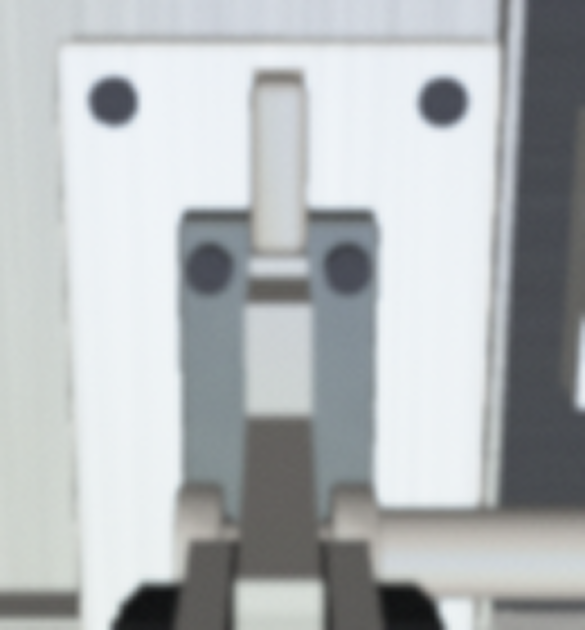

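Weight is on the pin, seated at the predicted height. Releasing gently.

Request:
arm_command(targets=[{"delta_pos":[0,0,0],"yaw":0,"grip":8},{"delta_pos":[0,0,0],"yaw":0,"grip":10},{"delta_pos":[0,0,0],"yaw":0,"grip":13},{"delta_pos":[0,0,0],"yaw":0,"grip":18},{"delta_pos":[0,0,0],"yaw":0,"grip":26},{"delta_pos":[0,0,0],"yaw":0,"grip":30},{"delta_pos":[0,0,0],"yaw":0,"grip":30}], force=20)

```text
clock: 13.85
tcp_pos: [0.5187, 0.1935, 0.2817]
orientation: [0.448, 0.547, 0.448, -0.547]
ft_force: [-0.3, 0.1, -0.2]
grip_width: 0.0298
```

```bash
python3 - <<'E'
from mv import *
print(arm.state()['ft_force'],arm.state()['tcp_pos'])
snap('side','s7');snap('wrist','w7');crop('s7',230,90,400,240,4.7,'c18')
E
```

```text
[-0.27289539  0.05412682 -0.16926686] [0.51871833 0.19352656 0.28166932]
```

View pics/c18.png

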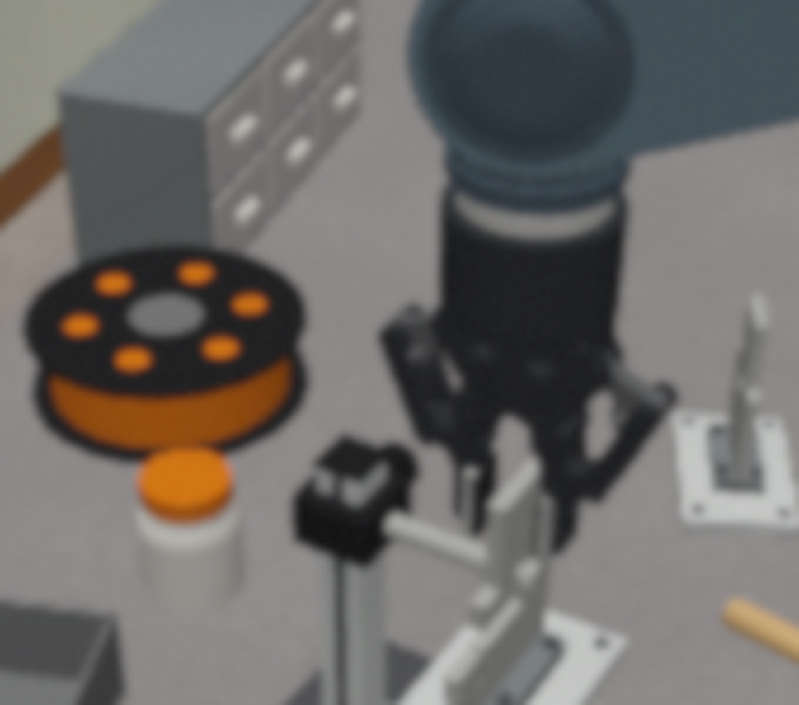

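View pics/w7.png

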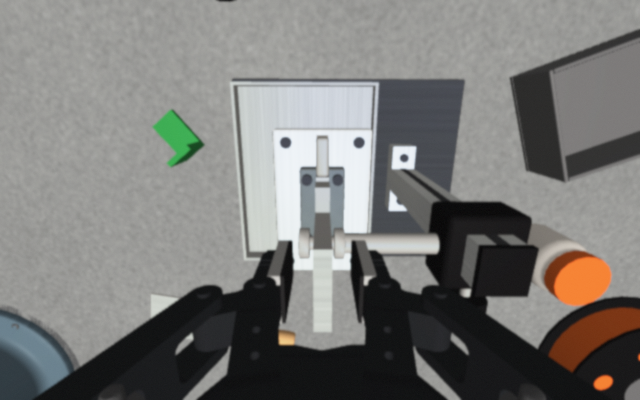

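The fingers are clear on both sides and the platform hangs steady. Retreating upward.

Request:
arm_command(targets=[{"delta_pos":[-0.05,0,0],"yaw":0,"grip":30},{"delta_pos":[-0.15,0,0],"yaw":0,"grip":30},{"delta_pos":[-0.3,0,0],"yaw":0,"grip":30},{"delta_pos":[-0.5,0,0],"yaw":0,"grip":30},{"delta_pos":[-0.8,0,0],"yaw":0,"grip":30},{"delta_pos":[-1.0,0,0],"yaw":0,"grip":30},{"delta_pos":[-1.0,0,0],"yaw":0,"grip":30},{"delta_pos":[-1.0,0,0],"yaw":0,"grip":30}])

```text
clock: 14.75
tcp_pos: [0.5188, 0.1936, 0.3825]
orientation: [0.448, 0.548, 0.448, -0.547]
ft_force: [0.1, -1.2, -0.3]
grip_width: 0.0297
```

Request:
arm_command(targets=[{"delta_pos":[0,0,0.3],"yaw":0,"grip":30},{"delta_pos":[0,0,0.6],"yaw":0,"grip":30},{"delta_pos":[0,0,0.9],"yaw":0,"grip":30},{"delta_pos":[0,0,0.9],"yaw":0,"grip":30},{"delta_pos":[0,0,0.9],"yaw":0,"grip":30},{"delta_pos":[0,0,0.9],"yaw":0,"grip":30}])

```text
clock: 15.35
tcp_pos: [0.5008, 0.1059, 0.381]
orientation: [-0.448, -0.547, -0.448, 0.547]
ft_force: [0.2, 0.1, 0.2]
grip_width: 0.0301
```

```bash
python3 - <<'E'
from mv import *
print(arm.state()['ft_force'],arm.state()['tcp_pos'],arm.state()['clock'])
snap('side','s8');snap('scene','sc8');snap('wrist','w8');crop('s8',260,130,400,260,5,'c19');crop('sc8',160,110,440,290,2.8,'c20')
E
```

```text
[0.15306852 0.06305929 0.18461987] [0.50082077 0.10586171 0.38095258] 15.35
```

View pics/c19.png

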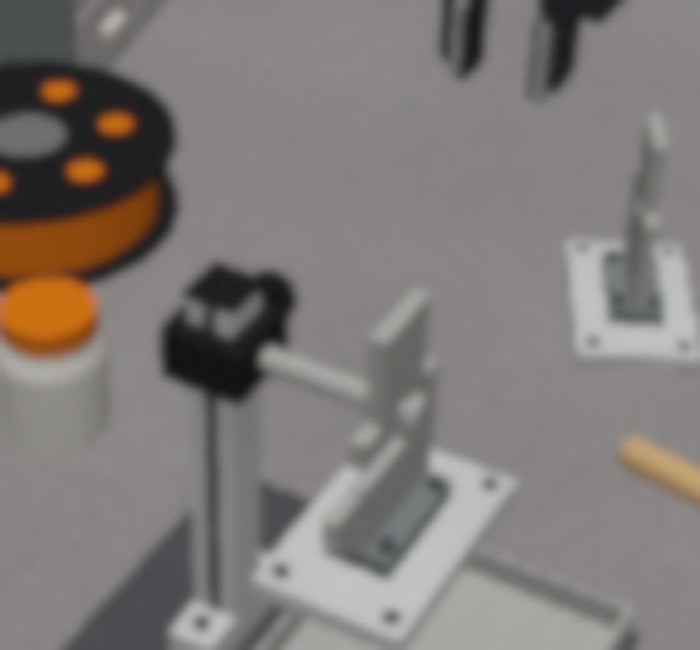

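View pics/c20.png

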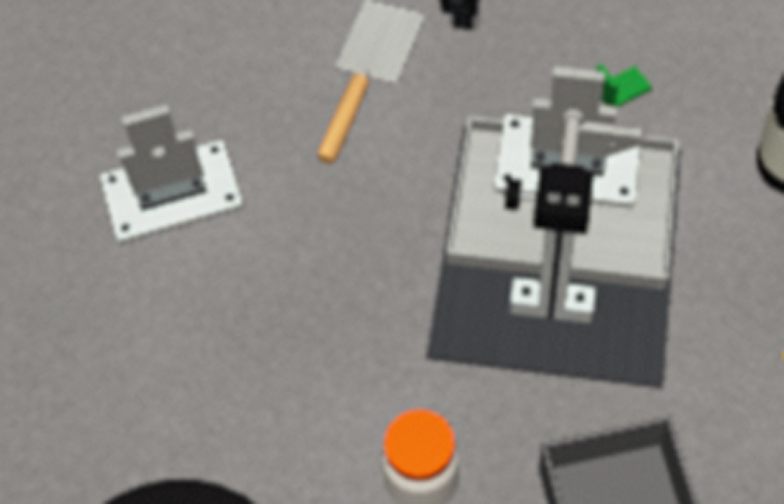

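View pics/w8.png

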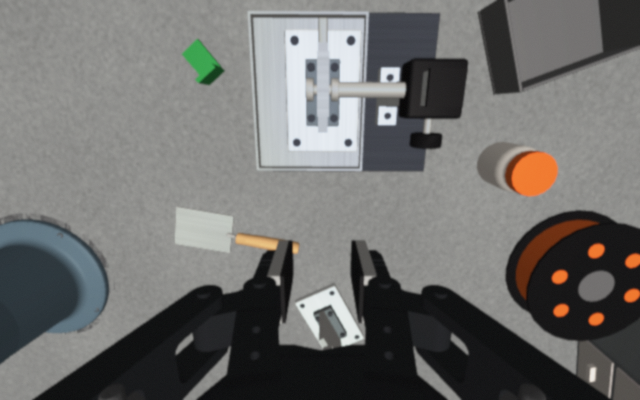

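```bash
python3 - <<'E'
from h import *
crop('w8',270,10,380,170,4.5,'c21')
E
```

```text
(no output)
```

View pics/c21.png

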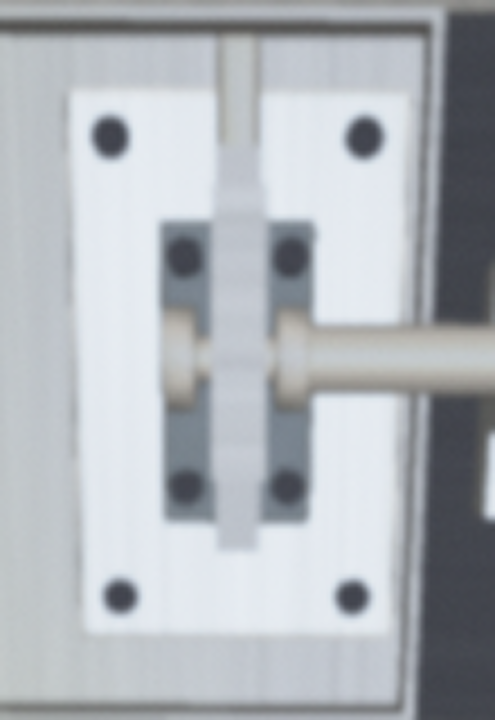

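```bash
python3 - <<'E' | grep POSE
from h import *
from fit1 import S
from scipy.optimize import least_squares
from scipy.spatial.transform import Rotation as Ro
a,b=.028,.05
O=[('w8',S((110,137),270,10,4.5),(-a,b,.012)),('w8',S((364,137),270,10,4.5),(a,b,.012)),('w8',S((120,597),270,10,4.5),(-a,-b,.012)),('w8',S((352,597),270,10,4.5),(a,-b,.012)),
('side0',S((280,571),260,130,5),(a,b,.012)),('side0',S((391,617),260,130,5),(-a,b,.012)),('side0',S((489,484),260,130,5),(-a,-b,.012))]
f=lambda p:np.concatenate([proj(n,p[:3]+Ro.from_euler('ZYX',p[3:]).apply(X))-o for n,o,X in O])
r=least_squares(f,[.518,.193,.107,-.2,0,0])
print('POSE',r.x[:3].round(4),'yaw,pitch,roll deg',np.degrees(r.x[3:]).round(2),'POSE res',f(r.x).round(1))
E
```

```text
POSE [0.5176 0.1922 0.1074] yaw,pitch,roll deg [-11.42   0.51   0.07] POSE res [-0.  -0.2  0.2  0.   0.1  0.1  0.1  0.1  0.3  0.1  0.3  0.1  0.3  0.1]
```

```bash
python3 -c "
from plant import arm
print(arm.sign_off())"
```

```text
the job is handed in; nothing more can be done
None
```

The slotted platform hangs on the drain stand's pin, level and fully seated in the notch. I handed the job in at about 15.5 s, well under the 53 s limit; the hand-in reports no verdict.

- **Finding the pin:** I raised the lip under the pin and felt contact at about 4.5 N extra. That put the neck at about 0.191 m, near the top of its range. The fixed cameras' first estimate was 0.1955 m, 3.5 mm above the permitted range, so I used the touch.
- **Hanging it:** I slid the slot over the neck until its closed end touched (about 5 N), backed off so the pin was central, then lowered it. It seated at the height predicted from the touch. The highest force I saw on the pin was about 6 N, against the 22 N limit. I read force only at the end of each move, so a brief peak in between would not show.
- **Final position:** a fit to the last pictures gives a tilt of 0.5° or less and a yaw of −11.4°, the same as the stand. The build face is 107 mm up, clear of the 26 mm tray rim, and the plate sits between the pin's head and collar.
- **Everything else:** the robot is clear and its force reading is about zero. The other platform and the jar look unmoved. The bottle was only partly in my last enlarged picture and looked in place; I never went near it.

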